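# Feel along the filed rivets of a floating plate

### The job

Check the freshly filed rivets for burrs: run the fingertips (best held together) lightly along the curved row of five brass rivet heads on the sprung plate, touching each in turn from the red-painted end to the other, then draw clear. Press gently, never so hard that the plate goes down to its stops; do not lift the plate, and leave the tools and parts round about where they are.

Things in the scene. Friction and masses are not known exactly. Their poses are not given: they have to be found in the camera images.
- fixture: the blue cast base, 250 x 120 mm, fixed to the bench, that carries the sprung plate; origin at the centre of its underside on the bench, x along its length (away from the red end), z up. It can stand at any yaw
- plate (a joint): how far the dark steel plate is pressed down, in m: 0 at rest, 0.012 on its hard stops, negative if it is lifted off. The plate (220 x 75 x 12 mm, centred over the fixture, its top face 87 mm above the bench at rest) floats level on four rubber buffers and yields straight down as a whole, about 1.4 mm for each newton wherever it is pressed
- rivet_1 (a point): brass rivet head number 1 of 5, the one beside the red-painted end of the plate: a low dome 18 mm across standing 2 mm proud of the plate's top face. This point is the centre of its base, on the plate's top face (the dome's crown is 2 mm above it). Neighbouring rivets are 40 to 43 mm apart, in a gently curved row
- rivet_2 (a point): brass rivet head number 2 of 5, counted from the red-painted end: a low dome 18 mm across standing 2 mm proud of the plate's top face. This point is the centre of its base, on the plate's top face (the dome's crown is 2 mm above it). Neighbouring rivets are 40 to 43 mm apart, in a gently curved row
- rivet_3 (a point): brass rivet head number 3 of 5, counted from the red-painted end: a low dome 18 mm across standing 2 mm proud of the plate's top face. This point is the centre of its base, on the plate's top face (the dome's crown is 2 mm above it). Neighbouring rivets are 40 to 43 mm apart, in a gently curved row
- rivet_4 (a point): brass rivet head number 4 of 5, counted from the red-painted end: a low dome 18 mm across standing 2 mm proud of the plate's top face. This point is the centre of its base, on the plate's top face (the dome's crown is 2 mm above it). Neighbouring rivets are 40 to 43 mm apart, in a gently curved row
- rivet_5 (a point): brass rivet head number 5 of 5, the last, at the unpainted end: a low dome 18 mm across standing 2 mm proud of the plate's top face. This point is the centre of its base, on the plate's top face (the dome's crown is 2 mm above it). Neighbouring rivets are 40 to 43 mm apart, in a gently curved row
- punch_a: a dark square steel punch, 14 x 14 mm and 65 mm tall, standing upright beside the fixture; origin at its foot. To be left alone
- punch_b: a bright square steel punch, 14 x 14 mm and 65 mm tall, standing upright beside the fixture; origin at its foot. To be left alone
- jar: a small closed jar, 44 mm across and 50 mm tall, beside the fixture; origin at the centre of its underside. To be left alone
- sanding_block: a green sanding block, 60 x 35 x 25 mm, beside the fixture; origin at the centre of its underside. To be left alone
- hammer: a hammer lying on the bench to the robot's right; origin below its middle. To be left alone
- screwdriver: a screwdriver lying on the bench to the robot's left; origin below its middle. To be left alone
- iron_head: the steel head of a golf iron, 75 x 48 mm blade with a stub of hosel, lying flat on the bench to the robot's left; origin at the underside of the blade. To be left alone

How it is judged (in metres and radians):
On the way, in this order (a step that is already met when the one before it is completed fails the run):
1. the fingertips touch rivet 1 (red end) lightly (contact force between the fingers and rivet_head_1 above 0.3 N), for 0.1 s.
2. the fingertips touch rivet 2 lightly (contact force between the fingers and rivet_head_2 above 0.3 N), for 0.1 s.
3. the fingertips touch rivet 3 lightly (contact force between the fingers and rivet_head_3 above 0.3 N), for 0.1 s.
4. the fingertips touch rivet 4 lightly (contact force between the fingers and rivet_head_4 above 0.3 N), for 0.1 s.
5. the fingertips touch rivet 5 lightly (contact force between the fingers and rivet_head_5 above 0.3 N), for 0.1 s.
At the end, for the whole second after the job is handed in: all five rivets have been touched in order; the fingers are off the plate, which is back at rest within 2 mm; every loose tool and part is at rest within 20 mm of where it stood (value of joint plate between -0.002 and 0.002 m and contact force between the fingers and fixture below 0.05 N and not (distance of any of punch_a, punch_b, jar, sanding_block, hammer, screwdriver, iron_head from where it was at the start of the episode above 0.02 m) and linear speed of each of punch_a, punch_b, jar, sanding_block, hammer, screwdriver, iron_head below 0.02 m/s).
It fails at once if the plate is pressed down 11 mm or more, to its stops (value of joint plate above 0.011 m).
It fails at once if the plate is lifted more than 3 mm (value of joint plate below -0.003 m).
It fails at once if the fingers press or shove the fixture, plate or rivets with more than 30 N (contact force between the fingers and fixture above 30 N).
It fails at once if a loose tool or part is moved or lifted more than 20 mm (distance of any of punch_a, punch_b, jar, sanding_block, hammer, screwdriver, iron_head from where it was at the start of the episode above 0.02 m).
It also fails if it takes over 40 s, if anything falls off the work surface, if the arm or the gripper's body presses on something with over 40 N, if the wrist force passes 120 N, or if a joint passes its speed limit or range.

### The arm

A 6-joint arm with a two-finger parallel gripper is mounted at the origin on the work surface. World frame = base frame: x ahead of the robot, y to its left, z up, the work surface at z = 0. Lengths are in mm, angles in rad, forces in N, time in s.
With the tool pointing down it reaches from about 275 to 750 mm from the base axis. Payload 10.2 kg.
Tool frame: the origin (TCP) lies midway between the tips of the shut fingers; the grasp point (between the pads) lies 19 mm behind it; z points along the fingers, y is the direction in which the jaws open and shut (so a half turn about z gives the same grasp; the last joint's range is limited). The gripper opens to 88 mm and grips with 3 to 60 N. Pads are 18 mm wide; open, the fingers measure 123 mm over their backs; the gripper's body (75 mm by 187 mm) begins 45 mm behind the grasp point.
Start: joints at [1.068, 0.313, 1.498, -0, 1.331, -0.223], TCP at [144.998, 504.585, 214.32] pointing down, gripper open.
Joint ranges: [-2.94, 2.94], [-0.97, 2.17], [0.19, 2.56], [-1.23, 4.37], [0.02, 3.11], [-2.88, 2.88]. Speed limits (rad/s): [2.39, 2.39, 3.01, 3.14, 3.14, 3.14].

### API

Orientations are given as a unit quaternion [x, y, z, w].
In Python, from station import sense, grab_frame, sign_off, find_in gives the robot as it stands. The module is installed in compiled form; this text tells all that it offers.
- The arm moves only by the tool play_rows, never from a script. Its argument "targets" is a list of rows, each a list of 2 entries, a list of its own where there are three numbers: the shift along the world's x, y, z in mm, then the turn, a rotation vector about the world's x, y, z in degrees. In form: [[[dx, dy, dz], [ax, ay, az]], ...]. A call has 1 to 12 rows; each row shifts and turns the commanded pose from where the row before left it; what a row does not reach is not made up. A row lasts 1/8 s, in which the tool goes at most 62.5 mm and 10.7 degrees, less where a joint would pass 70% of its speed; a pose out of reach is approached as far as the arm can. A call with a gripper value outside its range is refused whole. "gripper" is the closure, from 0 (fully open) to 1 (shut), set as the call begins (left out, the last holds). The fingers move at their own pace and stop on an object; the grip force is fixed at half the most. Time passes only in rows, so rows that do not move let the fingers close. It gives the time, the measured TCP pose, the force and the opening at its end, in the units of the state.
- sense(): the state, without advancing time (a new reading comes with each control period).
- grab_frame(name): name is "scene" or "top" or "wrist"; returns a dict with "img" (384x512x3 uint8, blue, green, red), "fovy" (degrees; the focal length in pixels is half the picture's height over the tangent of half this angle, whatever the lens; pixels are square), "cx", "cy" (the principal point, pixels), "world_from_camera" (4x4, takes a point from camera to world coordinates). Camera axes: x right, y up, looking along -z (the intrinsics and any distortion apply to the point x, -y, -z); pixel columns grow to the right and rows downward; lengths in mm; the calibration is good to about 2 mm. A picture is of the moment at which its call begins. There is no depth.
- sign_off(): hands the job in, once; it reports no verdict.
Trained networks look in the newest picture that a camera, given by its name, has taken for a name from the list of things; names that differ only in an ending like _2 or _b are one class to them, and where a whole thing is asked for, a point or a joint stands for the part that bears it (a point fixed in the world has none). Each returns a list of dicts, best first, with "score" (0 to 1); they miss things now and then, are a little off and sometimes report something else, mostly with a low value. They report only what shows in the picture. A call takes as long as a camera call.
- find_in(label, camera): "position" ([column, row] in pixels, amid what is visible of it).
The state is a dict: "time_s": time; "joint_pos": joint angles; "qd": joint speeds; "effort": joint torques, N m; "tool_pos": TCP position; "orientation": TCP orientation; "force": force on the tool from outside, world axes, zero at the start; "wrist_torque": the same for the moment, N m; "opening": finger opening in mm.
Only numpy, scipy, OpenCV 4.12 (cv2) and the standard library are available. Lean on these libraries where they do the work, as an engineer would, in place of code of your own. Each camera call takes 0.05 s, during which the arm holds its last target.

## Working session

There is one attempt and no reset: what is moved stays moved. The work goes in short steps, Python scripts to look and compute and a tool call to move; the robot and the scene stay as the last step left them, time stands still between calls to the robot, and variables do not carry over. Pictures are saved under pics/ and viewed, and the job is handed in when it is done.

Besides the shell and the picture viewer there is one more tool, called after "Call:" as name(argument=value, ...) on one line, values as JSON. play_rows: Moves the arm, as the interface text tells. Its arguments: {"type":"object","properties":{"targets":{"type":"array"},"gripper":{"type":"number"}},"required":["targets"]}

```bash
mkdir -p pics
python3 - <<'E'
from station import *
import cv2,numpy as np
print(sense())
for n in ["scene","top","wrist"]:
    f=grab_frame(n); cv2.imwrite(f"pics/{n}0.png",f["img"]); print(n,f["fovy"],f["cx"],f["cy"],{k:v for k,v in f.items() if k not in("img",)})
    for l in ["rivet_1","fixture","plate","punch_a","jar","sanding_block"]:
        print(l,[(np.round(d["position"],1).tolist(),round(d["score"],2)) for d in find_in(l,n)])
E
```

```text
{'time_s': 0.0, 'joint_pos': array([ 1.06760156e+00,  3.13424163e-01,  1.49842250e+00,  1.20963320e-05,
        1.33098542e+00, -2.23400445e-01]), 'qd': array([-0.0019098 ,  0.00222083, -0.00082471, -0.00042409,  0.00142963,
        0.00068345]), 'effort': array([ 3.78632340e-04, -4.02211332e+01, -2.52271092e+01,  6.96053077e-02,
        3.53033573e-02, -8.22811626e-05]), 'tool_pos': array([144.8589848 , 504.34031793, 213.77979479]), 'orientation': array([ 1.39442680e-01,  9.90229951e-01, -5.77177761e-04, -2.25711401e-04]), 'force': array([ 0.58002882, -0.4420126 ,  0.73005573]), 'wrist_torque': array([-0.01283468, -0.06118119, -0.00162759]), 'opening': 88.0866571741006}
scene 56.440814060074416 260.40757110766566 187.52350451525317 {'fovy': 56.440814060074416, 'cx': 260.40757110766566, 'cy': 187.52350451525317, 'world_from_camera': array([[ 3.60003091e-01, -6.33492732e-01,  6.84897608e-01,
         1.14381650e+03],
       [ 9.32757098e-01,  2.59369352e-01, -2.50383178e-01,
        -2.41530064e+02],
       [-1.90255253e-02,  7.28981823e-01,  6.84268610e-01,
         7.33836709e+02],

[... 948 characters left out ...]
, 173.0], 0.66), ([213.1, 163.2], 0.37)]
jar [([272.1, 196.7], 0.57)]
sanding_block [([269.5, 161.2], 0.5), ([112.8, 171.7], 0.34)]
wrist 65.16611392151962 252.42377012841519 193.3288218105235 {'fovy': 65.16611392151962, 'cx': 252.42377012841519, 'cy': 193.3288218105235, 'world_from_camera': array([[ 2.76055024e-01, -9.17842021e-01, -2.85236128e-01,
         7.11919425e+01],
       [ 9.61141787e-01,  2.63526810e-01,  8.22197374e-02,
         5.27015366e+02],
       [-2.97362869e-04, -2.96849534e-01,  9.54924220e-01,
         3.84607908e+02],
       [ 0.00000000e+00,  0.00000000e+00,  0.00000000e+00,
         1.00000000e+00]])}
rivet_1 []
fixture []
plate []
punch_a []
jar []
sanding_block []
```

Run:
```python
import cv2
for n,(x,y,w,h) in {"scene":(190,140,170,128),"top":(170,110,170,128)}.items():
    i=cv2.imread(f"pics/{n}0.png"); cv2.imwrite(f"pics/{n}0c.png",cv2.resize(i[y:y+h,x:x+w],None,fx=4.6,fy=4.6,interpolation=cv2.INTER_CUBIC))
```

```text
(no output)
```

View pics/scene0.png

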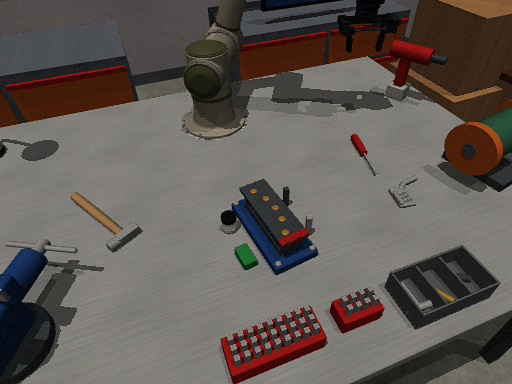

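View pics/top0.png

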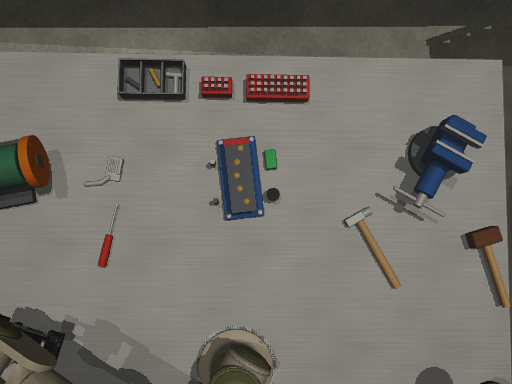

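```bash
sleep 1
```

```text
(no output)
```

View pics/scene0c.png

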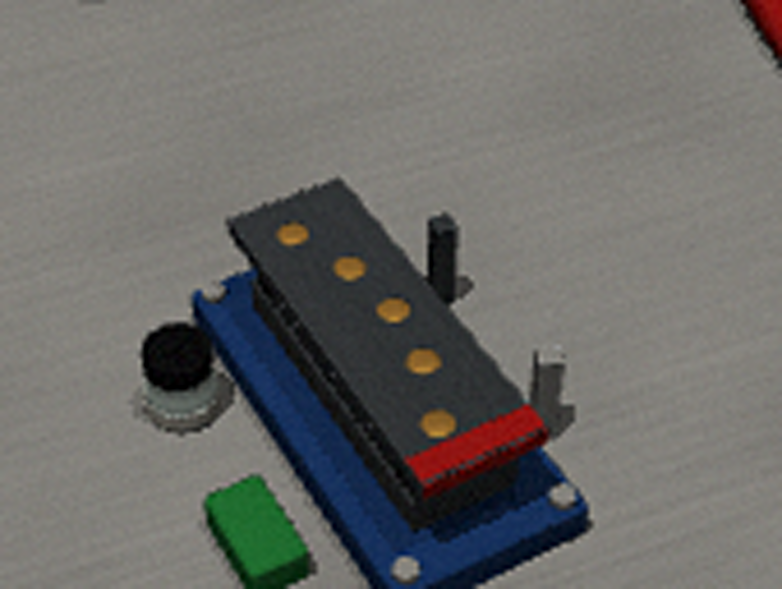

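View pics/top0c.png

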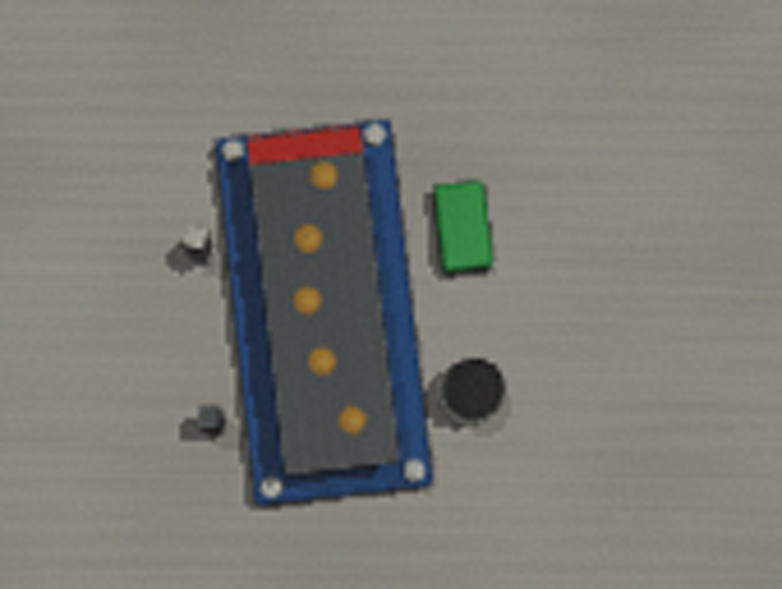

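The scene view shows five brass rivets from about (285,233) at the red end to (254,190). The top view shows them from about (240,148) to (246,201). Next I triangulate them.

```bash
cat > h.py <<'E'
import numpy as np,cv2
from station import *
def ray(f,p):
    fl=f["img"].shape[0]/2/np.tan(np.radians(f["fovy"])/2); T=f["world_from_camera"]
    d=T[:3,:3]@np.array([(p[0]-f["cx"])/fl,-(p[1]-f["cy"])/fl,-1]); return T[:3,3],d
def onz(f,p,z):
    o,d=ray(f,p); return o+d*(z-o[2])/d[2]
def tri(a,b):
    (o1,d1),(o2,d2)=a,b; s=np.linalg.lstsq(np.c_[d1,-d2],o2-o1,rcond=None)[0]
    p,q=o1+s[0]*d1,o2+s[1]*d2; return (p+q)/2,np.linalg.norm(p-q)
def brass(img,box):
    x,y,w,h=box; c=img[y:y+h,x:x+w]; hsv=cv2.cvtColor(c,cv2.COLOR_BGR2HSV).astype(int)
    m=((hsv[...,0]>10)&(hsv[...,0]<28)&(hsv[...,1]>110)&(hsv[...,2]>80)).astype(np.uint8)
    n,_,st,ce=cv2.connectedComponentsWithStats(m)
    return [(ce[i]+[x,y],st[i,4]) for i in range(1,n) if st[i,4]>5]
E
python3 - <<'E'
from h import *
F={}; R={}
for n,b in {"scene":(235,170,75,75),"top":(215,140,50,75)}.items():
    F[n]=grab_frame(n); r=brass(F[n]["img"],b); print(n,[(np.round(c,1).tolist(),a) for c,a in r])
    P=[(onz(F[n],c,88),c) for c,a in r]; P.sort(key=lambda t:-t[0][0]); R[n]=P
    for p,_ in P: print(np.round(p,1))
    q=np.array([p for p,_ in P]); print("spacing",np.linalg.norm(np.diff(q,axis=0),axis=1).round(1))
for a,b in zip(R["scene"],R["top"]):
    p,e=tri(ray(F["scene"],a[1]),ray(F["top"],b[1])); print("tri",p.round(1),round(e,1))
q=np.array([(a[0]+b[0])/2 for a,b in zip(R["scene"],R["top"])]); print("mean",q.round(1).tolist())
E
```

```text
scene [([253.0, 190.5], np.int32(24)), ([265.6, 197.9], np.int32(27)), ([275.1, 206.9], np.int32(30)), ([281.4, 218.1], np.int32(33)), ([284.8, 231.6], np.int32(37))]
[658.8  -6.7  88. ]
[617.3   2.9  88. ]
[577.1   3.2  88. ]
[538.4  -6.8  88. ]
[500.7 -27.2  88. ]
spacing [42.6 40.2 40.  42.9]
top [([240.0, 147.5], np.int32(26)), ([236.5, 161.4], np.int32(28)), ([236.4, 174.8], np.int32(26)), ([239.5, 188.1], np.int32(27)), ([246.3, 200.7], np.int32(26))]
[656.9  -6.8  88. ]
[615.2   3.   88. ]
[575.    2.8  88. ]
[535.7  -6.8  88. ]
[498.8 -27.3  88. ]
spacing [42.9 40.1 40.5 42.2]
tri [657.4  -6.5  86.3] 0.7
tri [615.6   3.3  86. ] 0.6
tri [575.4   3.3  86.2] 1.0
tri [536.1  -6.4  85.6] 0.9
tri [499.  -27.   86.5] 0.6
mean [[657.9, -6.8, 88.0], [616.2, 3.0, 88.0], [576.1, 3.0, 88.0], [537.1, -6.8, 88.0], [499.8, -27.3, 88.0]]
```

Call:
play_rows(targets=[[[0, 0, 0], [0, 0, 0]]], gripper=1)

```text
time_s: 1.27
tool_pos: [145.0, 504.6, 214.3]
orientation: [0.139, 0.99, -0.0, 0.0]
force: [0.4, -0.3, 0.2]
opening: 79.9
```

Call:
play_rows(targets=[[[20, -20, 0], [0, 0, 2]], [[22, -22, 0], [0, 0, 2]], [[22, -22, 0], [0, 0, 2]], [[22, -22, 0], [0, 0, 2]], [[22, -22, 0], [0, 0, 2]], [[22, -22, 0], [0, 0, 2]], [[22, -22, 0], [0, 0, 2]], [[22, -22, 0], [0, 0, 2]], [[22, -22, 0], [0, 0, 2]], [[22, -22, 0], [0, 0, 2]], [[22, -22, 0], [0, 0, 2]], [[22, -22, 0], [0, 0, 1]]], gripper=1)

```text
time_s: 2.78
tool_pos: [407.7, 241.8, 214.4]
orientation: [-0.061, 0.998, 0.0, 0.0]
force: [1.2, 1.0, -0.5]
opening: 0.5
```

Call:
play_rows(targets=[[[22, -22, 0], [0, 0, 0]], [[22, -22, 0], [0, 0, 0]], [[22, -22, 0], [0, 0, 0]], [[22, -22, 0], [0, 0, 0]], [[22, -22, 0], [0, 0, 0]], [[22, -22, 0], [0, 0, 0]], [[22, -22, 0], [0, 0, 0]], [[22, -22, 0], [0, 0, 0]], [[22, -22, 0], [0, 0, 0]], [[22, -22, 0], [0, 0, 0]], [[22, -22, 0], [0, 0, 0]], [[8, -7, 0], [0, 0, 0]]])

```text
time_s: 4.28
tool_pos: [657.5, -7.5, 213.7]
orientation: [-0.06, 0.998, 0.0, -0.0]
force: [0.0, -0.7, -0.1]
opening: 0.3
```

Call:
play_rows(targets=[[[0, 0, -20], [0, 0, 0]], [[0, 0, -25], [0, 0, 0]], [[0, 0, -25], [0, 0, 0]], [[0, 0, -20], [0, 0, 0]], [[0, 0, -8], [0, 0, 0]], [[0, 0, 0], [0, 0, 0]], [[0, 0, 0], [0, 0, 0]], [[0, 0, 0], [0, 0, 0]]])

```text
time_s: 5.28
tool_pos: [657.3, -6.4, 117.1]
orientation: [-0.061, 0.998, -0.0, 0.001]
force: [-0.1, -0.4, -1.0]
opening: 0.4
```

Run:
```python
from h import *
for n,(x,y,w,h) in {"scene":(190,140,170,128),"wrist":(0,0,512,384)}.items():
    f=grab_frame(n); i=f["img"][y:y+h,x:x+w]; k=780/w if w<500 else 1
    cv2.imwrite(f"pics/{n}1.png",cv2.resize(i,None,fx=k,fy=k,interpolation=cv2.INTER_CUBIC))
print(sense())
```

```text
{'time_s': 5.375, 'joint_pos': array([-1.87705309e-01,  6.84210326e-01,  1.18019258e+00,  1.46454158e-05,
        1.27652659e+00, -1.88006708e+00]), 'qd': array([-0.00193767,  0.00325801,  0.00269911,  0.00145286, -0.00086502,
       -0.00033755]), 'effort': array([ 2.53814016e-02, -5.55133724e+01, -2.47399074e+01, -3.54241440e-02,
        6.95082033e-02,  3.77236665e-04]), 'tool_pos': array([657.13686317,  -6.43422736, 116.76768395]), 'orientation': array([-6.07431801e-02,  9.98153373e-01, -7.47552893e-05,  3.23120537e-04]), 'force': array([-0.28506614,  1.11331235,  0.08981957]), 'wrist_torque': array([0.05924015, 0.00979238, 0.00521644]), 'opening': 0.31852278141410256}
```

View pics/scene1.png

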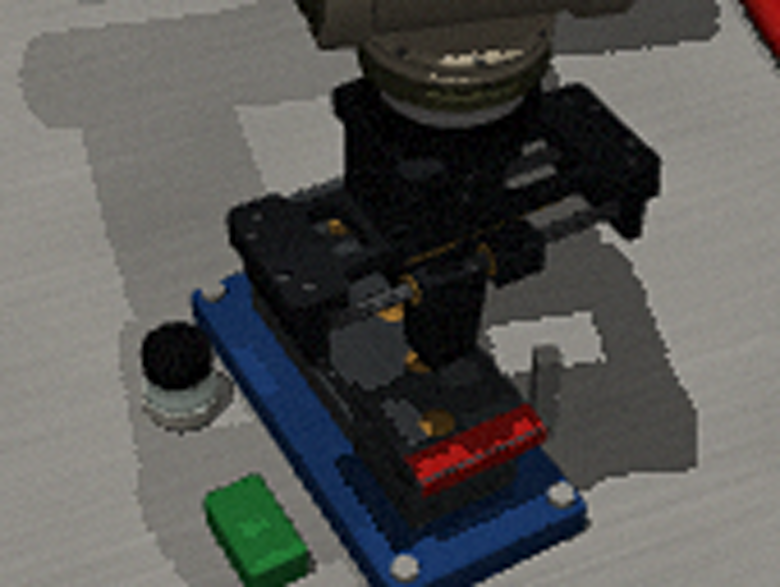

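View pics/wrist1.png

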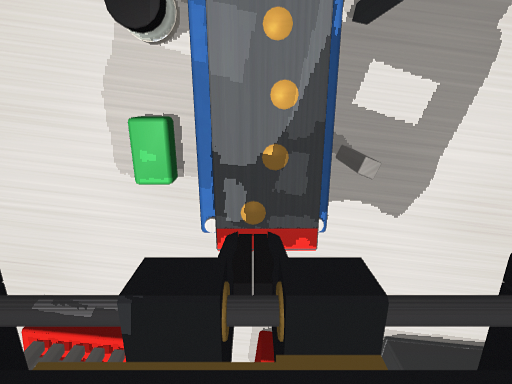

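The fingers are shut above rivet 1. In the wrist view the tips are at (252,235) and rivet 1 is at (253,213). I'll cross-check the rivet positions with the wrist camera.

Run:
```python
from h import *
f=grab_frame("wrist")
for c,a in brass(f["img"],(205,0,120,232)): print(c.round(1),a,onz(f,c,88).round(1))
T=np.linalg.inv(f["world_from_camera"]); fl=192/np.tan(np.radians(f["fovy"])/2)
p=T@np.r_[sense()["tool_pos"],1]; print(f["cx"]+fl*p[0]/-p[2], f["cy"]-fl*p[1]/-p[2])
print(np.mean([sense()["tool_pos"] for _ in range(20)],0))
```

```text
[277.4  23.1] 791 [536.2  -5.3  88. ]
[284.   94.1] 652 [575.    4.6  88. ]
[275.  156.8] 545 [615.1   4.7  88. ]
[252.8 212.5] 455 [656.4  -5.1  88. ]
250.57526505677387 229.87875028811158
[657.08911369  -6.43606524 116.63234548]
```

Call:
play_rows(targets=[[[0, 0, -12], [0, 0, 0]], [[0, 0, -8], [0, 0, 0]], [[0, 0, -4], [0, 0, 0]], [[0, 0, 0], [0, 0, 0]], [[0, 0, 0], [0, 0, 0]]])

```text
time_s: 6.05
tool_pos: [657.2, -6.4, 92.6]
orientation: [-0.061, 0.998, -0.0, 0.0]
force: [0.4, 0.0, 0.0]
opening: 0.4
```

Call:
play_rows(targets=[[[0, 0, -2], [0, 0, 0]], [[0, 0, -2], [0, 0, 0]], [[0, 0, -1.5], [0, 0, 0]], [[0, 0, -1.5], [0, 0, 0]], [[0, 0, 0], [0, 0, 0]], [[0, 0, 0], [0, 0, 0]], [[0, 0, 0], [0, 0, 0]]])

```text
time_s: 6.92
tool_pos: [657.0, -6.4, 85.4]
orientation: [-0.061, 0.998, -0.0, 0.0]
force: [0.0, -0.6, 0.2]
opening: -0.0
```

Run:
```python
from h import *
f=grab_frame("scene"); i=f["img"][140:268,190:360]
for _ in range(6):
    s=sense(); print(s["tool_pos"].round(2),s["force"].round(2),s["wrist_torque"].round(3)); grab_frame("wrist")
cv2.imwrite("pics/scene2.png",cv2.resize(i,None,fx=4.6,fy=4.6,interpolation=cv2.INTER_CUBIC))
```

```text
[657.02  -6.41  85.37] [-0.39  0.49  0.49] [0.034 0.007 0.019]
[657.02  -6.43  85.38] [-0.2  -0.91 -1.09] [ 0.043  0.026 -0.058]
[657.03  -6.38  85.37] [ 0.3  -0.48  0.32] [ 0.041 -0.004 -0.006]
[656.99  -6.42  85.31] [ 0.36 -0.38 -0.13] [ 0.01  -0.046 -0.013]
[657.02  -6.4   85.35] [-0.21 -0.09  0.4 ] [ 0.051  0.01  -0.027]
[656.99  -6.39  85.34] [ 0.5   0.41 -0.05] [ 0.046 -0.001 -0.022]
```

View pics/scene2.png

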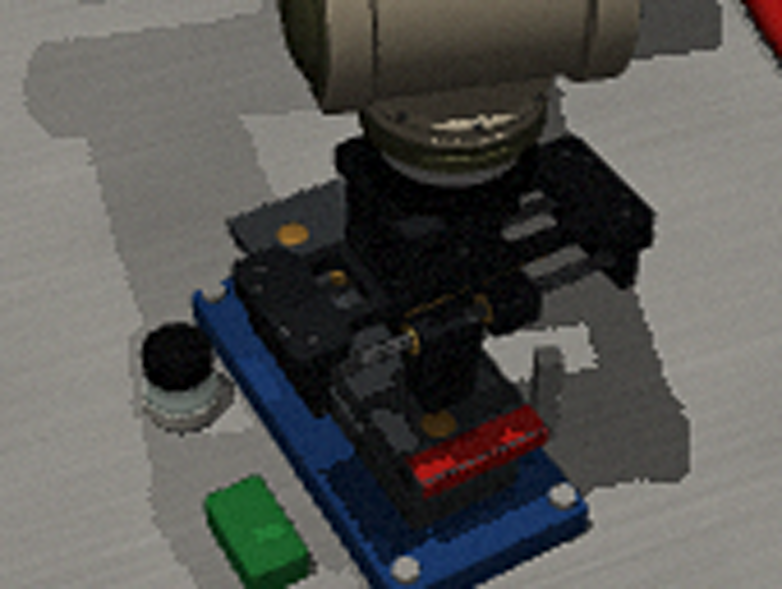

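No contact force yet (the mean is about 0), and the rivet still shows whole in front of the fingertips. I'll check where the tips really are against where the TCP should appear.

Run:
```python
from h import *
s=sense()["tool_pos"]; print(s)
for n in ["scene","wrist"]:
    f=grab_frame(n); T=np.linalg.inv(f["world_from_camera"]); fl=192/np.tan(np.radians(f["fovy"])/2)
    img=f["img"]
    def pr(w):
        p=T@np.r_[w,1]; return np.array([f["cx"]+fl*p[0]/-p[2], f["cy"]-fl*p[1]/-p[2]])
    tc=pr(s); rv=pr([657,-6,88]); up=pr(s+[0,0,20]); print(n,"tcp",tc,"rivet",rv,"tcp+20",up, brass(img,(255,195,60,60)) if n=="scene" else brass(img,(205,0,120,250)))
    k=12 if n=="scene" else 5
    w,h=(64,48) if n=="scene" else (150,115)
    x,y=int(tc[0]-w/2),int(tc[1]-h/2); c=cv2.resize(img[y:y+h,x:x+w],None,fx=k,fy=k,interpolation=cv2.INTER_CUBIC)
    for q,col in ((tc,(0,255,0)),(rv,(255,0,255)),(up,(255,255,0))):
        cv2.drawMarker(c,tuple(int(v) for v in ((q-[x,y]+.5)*k)),col,cv2.MARKER_CROSS,15,1)
    c=np.clip(c.astype(float)*1.8,0,255).astype(np.uint8)
    cv2.imwrite(f"pics/{n}3.png",c)
```

```text
[656.98915966  -6.42072599  85.31129249]
scene tcp [284.53369632 231.76322075] rivet [284.73208831 230.97123866] tcp+20 [284.76964578 226.15658391] []
wrist tcp [250.55262893 230.03776331] rivet [251.2093088 231.9578398] tcp+20 [250.3270612  244.97751568] [(array([282.21149425,  12.26781609]), np.int32(870)), (array([289.76361656,  93.24727669]), np.int32(918)), (array([278.78167116, 166.92048518]), np.int32(742)), (array([252.8787062 , 226.77088949]), np.int32(371))]
```

View pics/scene3.png

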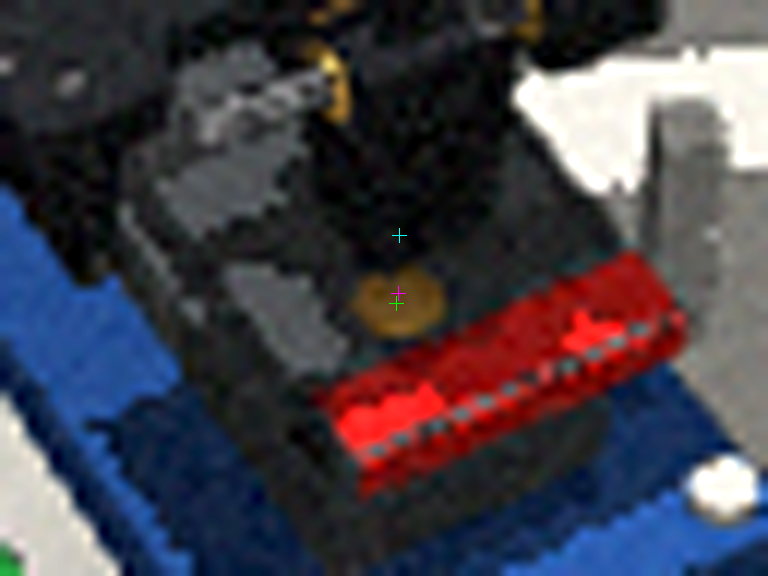

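View pics/wrist3.png

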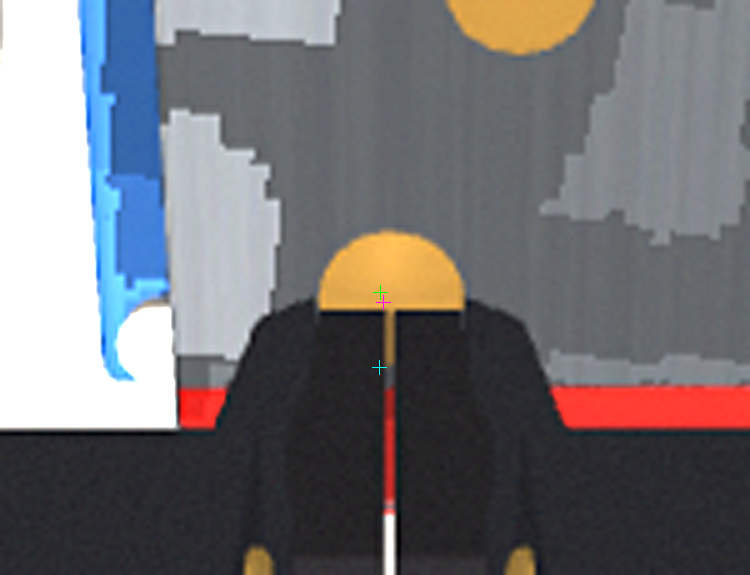

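The tips look roughly 10–20 mm higher than the reported TCP suggests, and there is no contact. I'll creep down in small steps and average the force at each one.

Call:
play_rows(targets=[[[0, 0, -1.5], [0, 0, 0]], [[0, 0, -1.5], [0, 0, 0]], [[0, 0, -1], [0, 0, 0]], [[0, 0, 0], [0, 0, 0]]])

```text
time_s: 7.88
tool_pos: [657.0, -6.4, 81.2]
orientation: [-0.061, 0.998, 0.0, -0.0]
force: [0.2, 0.3, -0.2]
opening: 0.4
```

```bash
cat > fm.py <<'E'
from h import *
import sys
S=[];n=int(sys.argv[1])
for _ in range(n):
    f=grab_frame("wrist"); S.append(sense())
for k in ("tool_pos","force","wrist_torque"): print(k,np.mean([s[k] for s in S],0).round(3))
print(S[-1]["time_s"],brass(f["img"],(205,180,120,80)))
c=f["img"][172:287,175:325]; cv2.imwrite(f"pics/w{sys.argv[2]}.png",np.clip(cv2.resize(c,None,fx=5,fy=5).astype(float)*1.8,0,255).astype(np.uint8))
E
python3 fm.py 6 4
```

```text
tool_pos [657.019  -6.421  81.357]
force [ 0.099  0.261 -0.511]
wrist_torque [0.048 0.002 0.01 ]
8.175 [(array([278.98529412, 181.32352941]), np.int32(68)), (array([252.84262295, 227.93442623]), np.int32(305))]
```

View pics/w4.png

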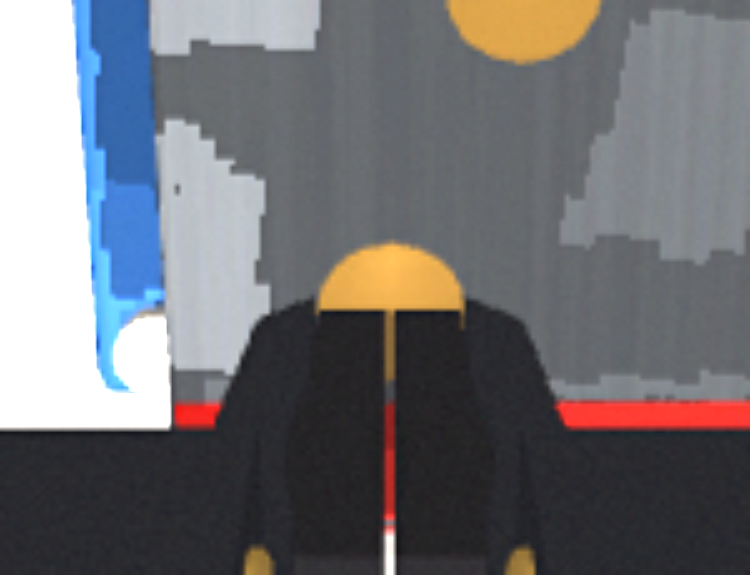

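Run:
```python
from h import *
f=grab_frame("wrist"); s=sense()["tool_pos"]; T=np.linalg.inv(f["world_from_camera"]); fl=192/np.tan(np.radians(f["fovy"])/2)
print(f["world_from_camera"].round(2))
for dx in(-11,-9,-7,0):
  for dz in(0,5,10,15,20):
    p=T@np.r_[s+[dx,0,dz],1]; print(dx,dz,(f["cx"]+fl*p[0]/-p[2]).round(1),(f["cy"]-fl*p[1]/-p[2]).round(1), "px/mm",(fl/-p[2]).round(2))
```

```text
[[-1.2000e-01 -9.5000e-01 -2.9000e-01  5.8078e+02]
 [ 9.9000e-01 -1.2000e-01 -4.0000e-02 -1.4530e+01]
 [-0.0000e+00 -3.0000e-01  9.5000e-01  2.5165e+02]
 [ 0.0000e+00  0.0000e+00  0.0000e+00  1.0000e+00]]
-11 0 252.7 213.5 px/mm 1.65
-11 5 252.7 216.5 px/mm 1.69
-11 10 252.7 219.8 px/mm 1.74
-11 15 252.7 223.2 px/mm 1.79
-11 20 252.8 226.8 px/mm 1.84
-9 0 252.3 216.5 px/mm 1.64
-9 5 252.3 219.7 px/mm 1.69
-9 10 252.3 223.0 px/mm 1.73
-9 15 252.3 226.4 px/mm 1.78
-9 20 252.3 230.1 px/mm 1.84
-7 0 251.9 219.6 px/mm 1.64
-7 5 251.9 222.8 px/mm 1.68
-7 10 251.9 226.1 px/mm 1.73
-7 15 251.9 229.7 px/mm 1.78
-7 20 251.9 233.5 px/mm 1.83
0 0 250.6 230.0 px/mm 1.62
0 5 250.5 233.5 px/mm 1.66
0 10 250.4 237.1 px/mm 1.71
0 15 250.4 240.9 px/mm 1.76
0 20 250.3 245.0 px/mm 1.81
```

Call:
play_rows(targets=[[[0, 0, -1.5], [0, 0, 0]], [[0, 0, -1.5], [0, 0, 0]], [[0, 0, -1], [0, 0, 0]]])

```text
time_s: 8.6
tool_pos: [656.9, -6.4, 77.1]
orientation: [-0.061, 0.998, 0.0, -0.0]
force: [-0.7, 0.2, -1.1]
opening: 0.2
```

```bash
python3 fm.py 8 5
```

```text
tool_pos [656.985  -6.417  77.276]
force [ 0.022  0.205 -0.03 ]
wrist_torque [ 0.019  0.008 -0.001]
9.0 [(array([279.55652174, 182.07826087]), np.int32(115)), (array([252.88412017, 229.15021459]), np.int32(233))]
```

Call:
play_rows(targets=[[[0, 0, -1.5], [0, 0, 0]], [[0, 0, -1.5], [0, 0, 0]], [[0, 0, -1], [0, 0, 0]]])

```text
time_s: 9.38
tool_pos: [656.9, -6.4, 73.1]
orientation: [-0.061, 0.998, 0.0, -0.0]
force: [0.0, -0.2, -0.6]
opening: 0.2
```

```bash
python3 fm.py 8 6
python3 - <<'E'
from h import *
f=grab_frame("scene"); i=f["img"][205:253,252:316]
cv2.imwrite("pics/scene6.png",np.clip(cv2.resize(i,None,fx=12,fy=12,interpolation=cv2.INTER_CUBIC).astype(float)*1.8,0,255).astype(np.uint8))
E
```

```text
tool_pos [656.99   -6.427  73.282]
force [-0.141  0.181  0.159]
wrist_torque [0.037 0.009 0.01 ]
9.775 [(array([280.36627907, 182.95348837]), np.int32(172)), (array([252.75776398, 230.62111801]), np.int32(161))]
```

View pics/scene6.png

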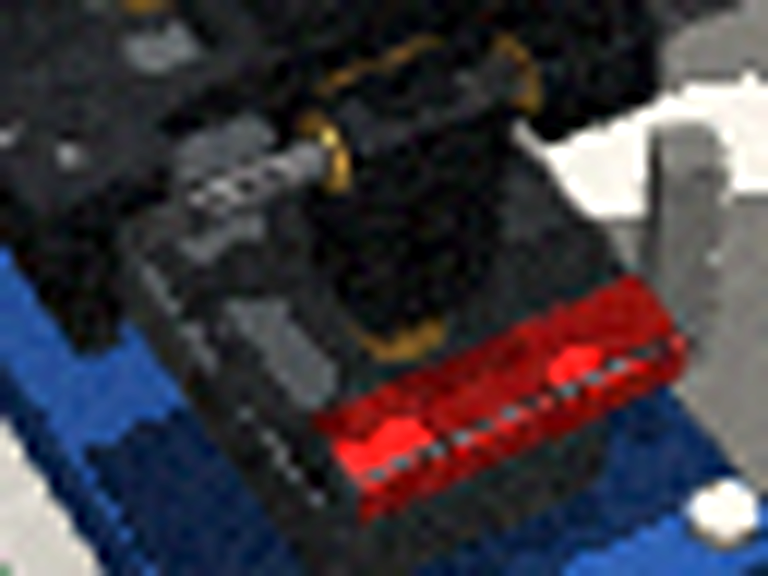

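View pics/w6.png

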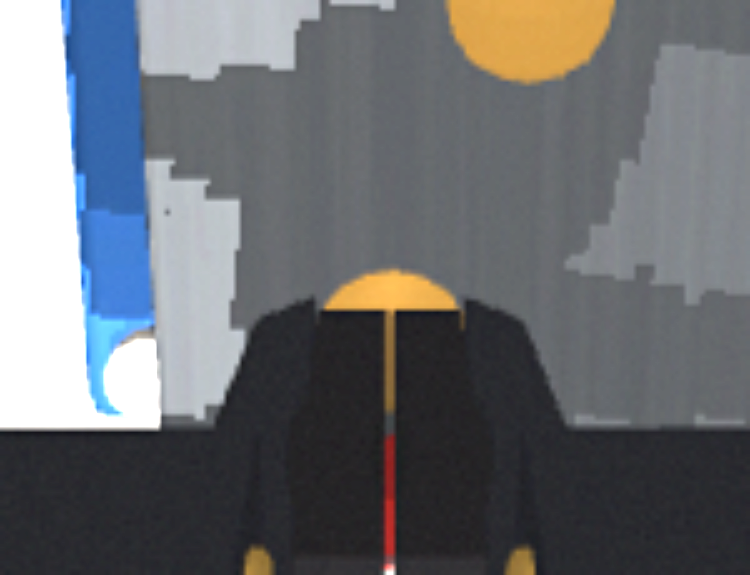

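Call:
play_rows(targets=[[[0, 0, -1.5], [0, 0, 0]], [[0, 0, -1.5], [0, 0, 0]], [[0, 0, 0], [0, 0, 0]]])

```text
time_s: 10.2
tool_pos: [656.9, -6.4, 70.1]
orientation: [-0.061, 0.998, 0.0, -0.0]
force: [-0.7, 0.4, 0.1]
opening: 0.5
```

```bash
python3 fm.py 8 7
```

```text
tool_pos [657.015  -6.417  70.333]
force [-0.28   0.225 -0.019]
wrist_torque [ 0.029  0.011 -0.001]
10.6 [(array([280.7972973 , 183.62612613]), np.int32(222)), (array([252.70535714, 232.        ]), np.int32(112))]
```

Call:
play_rows(targets=[[[0, 0, -1], [0, 0, 0]], [[0, 0, -1], [0, 0, 0]], [[0, 0, 0], [0, 0, 0]]])

```text
time_s: 10.98
tool_pos: [657.0, -6.4, 68.2]
orientation: [-0.061, 0.998, 0.0, -0.0]
force: [-0.6, 0.6, 0.1]
opening: 0.4
```

```bash
python3 fm.py 8 8
```

```text
tool_pos [657.004  -6.413  68.333]
force [-0.058  0.312 -0.13 ]
wrist_torque [ 0.054  0.012 -0.019]
11.375 [(array([281.25482625, 184.07335907]), np.int32(259)), (array([252.6125, 233.4   ]), np.int32(80))]
```

Call:
play_rows(targets=[[[0, 0, -1], [0, 0, 0]], [[0, 0, -1], [0, 0, 0]], [[0, 0, 0], [0, 0, 0]]])

```text
time_s: 11.75
tool_pos: [656.9, -6.4, 66.2]
orientation: [-0.061, 0.998, 0.0, -0.0]
force: [-0.3, 0.1, 0.5]
opening: 0.5
```

```bash
python3 fm.py 8 9
python3 - <<'E'
from h import *
f=grab_frame("scene"); i=f["img"][207:255,252:316]
cv2.imwrite("pics/scene9.png",np.clip(cv2.resize(i,None,fx=12,fy=12,interpolation=cv2.INTER_CUBIC).astype(float)*1.8,0,255).astype(np.uint8))
E
```

```text
tool_pos [657.008  -6.408  66.331]
force [-0.083 -0.13   0.086]
wrist_torque [ 0.035  0.001 -0.008]
12.15 [(array([281.66216216, 184.5472973 ]), np.int32(296)), (array([252.48, 234.9 ]), np.int32(50))]
```

View pics/scene9.png

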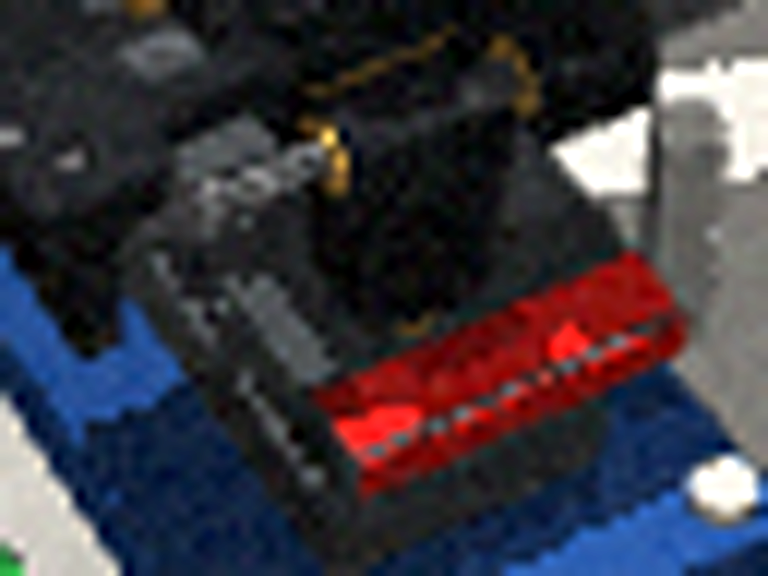

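View pics/w9.png

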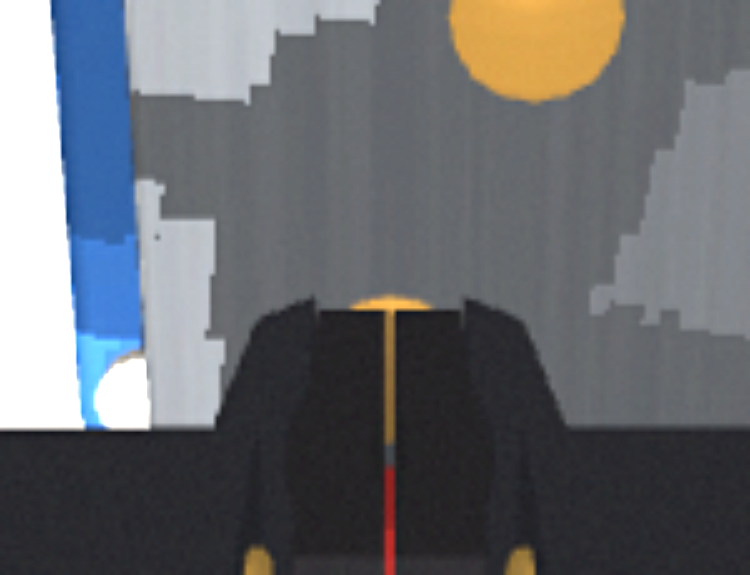

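Call:
play_rows(targets=[[[0, 0, -1], [0, 0, 0]], [[0, 0, -1], [0, 0, 0]], [[0, 0, 0], [0, 0, 0]]])

```text
time_s: 12.58
tool_pos: [657.0, -6.4, 64.3]
orientation: [-0.061, 0.998, 0.0, -0.0]
force: [-0.0, -0.1, 1.7]
opening: 0.0
```

```bash
python3 fm.py 6 10
```

```text
tool_pos [657.008  -6.413  64.357]
force [-0.338 -0.259  0.194]
wrist_torque [ 0.015 -0.011  0.009]
12.875 [(array([281.86068111, 184.89164087]), np.int32(323)), (array([252.45945946, 236.89189189]), np.int32(37))]
```

Call:
play_rows(targets=[[[0, 0, -1], [0, 0, 0]], [[0, 0, -1], [0, 0, 0]], [[0, 0, 0], [0, 0, 0]]])

```text
time_s: 13.25
tool_pos: [657.0, -6.4, 62.4]
orientation: [-0.061, 0.998, -0.0, 0.0]
force: [-0.1, 0.8, 2.0]
opening: 0.3
```

```bash
python3 fm.py 8 11
```

```text
tool_pos [657.028  -6.416  62.384]
force [-0.089 -0.011  2.305]
wrist_torque [0.026 0.056 0.   ]
13.65 [(array([281.86068111, 184.89164087]), np.int32(323)), (array([252.47368421, 237.07894737]), np.int32(38))]
```

Contact: +2.3 N at TCP z 62.4, with the fingertips centred on rivet 1. The shut fingertips therefore end about 24 mm behind the nominal TCP. Now I slide to rivet 2 at this height.

Call:
play_rows(targets=[[[-4, 1, 0], [0, 0, 0]], [[-5, 1.2, 0], [0, 0, 0]], [[-5, 1.3, 0], [0, 0, 0]], [[-5, 1.3, 0], [0, 0, 0]], [[-5, 1.3, 0], [0, 0, 0]], [[-5, 1.3, 0], [0, 0, 0]], [[-5, 1.3, 0], [0, 0, 0]], [[-5, 1.3, 0], [0, 0, 0]], [[-2.5, 0.5, 0], [0, 0, 0]], [[0, 0, 0], [0, 0, 0]], [[0, 0, 0], [0, 0, 0]]])

```text
time_s: 15.02
tool_pos: [615.2, 4.1, 62.1]
orientation: [-0.061, 0.998, 0.0, -0.001]
force: [-1.9, -0.1, 1.5]
opening: 0.5
```

```bash
sed -i 's/172:287,175:325/120:287,150:350/' fm.py; python3 fm.py 8 12
```

```text
tool_pos [615.317   4.135  62.17 ]
force [-1.571  0.412  2.062]
wrist_torque [0.11  0.239 0.004]
15.425 [(array([261.02769231, 184.89230769]), np.int32(325)), (array([251.875, 236.85 ]), np.int32(40))]
```

View pics/w12.png

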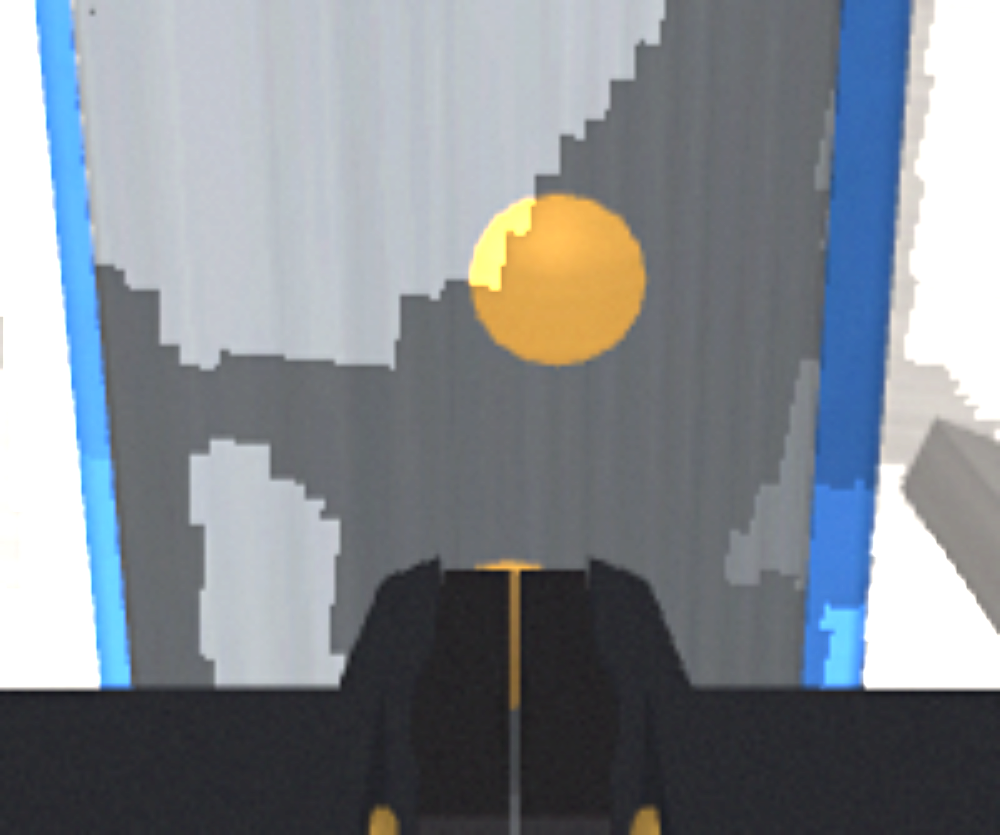

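The wrist view shows the tips centred on rivet 2, with its crescent just visible at the tip edge. The vertical force is 2.1 N. On to rivet 3.

Call:
play_rows(targets=[[[-3, 0, 0], [0, 0, 0]], [[-5, 0, 0], [0, 0, 0]], [[-5, 0, 0], [0, 0, 0]], [[-5, 0, 0], [0, 0, 0]], [[-5, 0, 0], [0, 0, 0]], [[-5, 0, 0], [0, 0, 0]], [[-5, 0, 0], [0, 0, 0]], [[-5, 0, 0], [0, 0, 0]], [[-2, 0, 0], [0, 0, 0]], [[0, 0, 0], [0, 0, 0]], [[0, 0, 0], [0, 0, 0]]])

```text
time_s: 16.8
tool_pos: [575.3, 4.1, 62.2]
orientation: [-0.061, 0.998, 0.0, -0.0]
force: [-1.1, -0.1, 2.1]
opening: 0.2
```

```bash
python3 fm.py 8 13
```

```text
tool_pos [575.314   4.104  62.184]
force [-1.262 -0.018  1.762]
wrist_torque [ 0.009  0.205 -0.006]
17.2 [(array([241.49517685, 184.72025723]), np.int32(311)), (array([251.90909091, 236.15909091]), np.int32(44))]
```

View pics/w13.png

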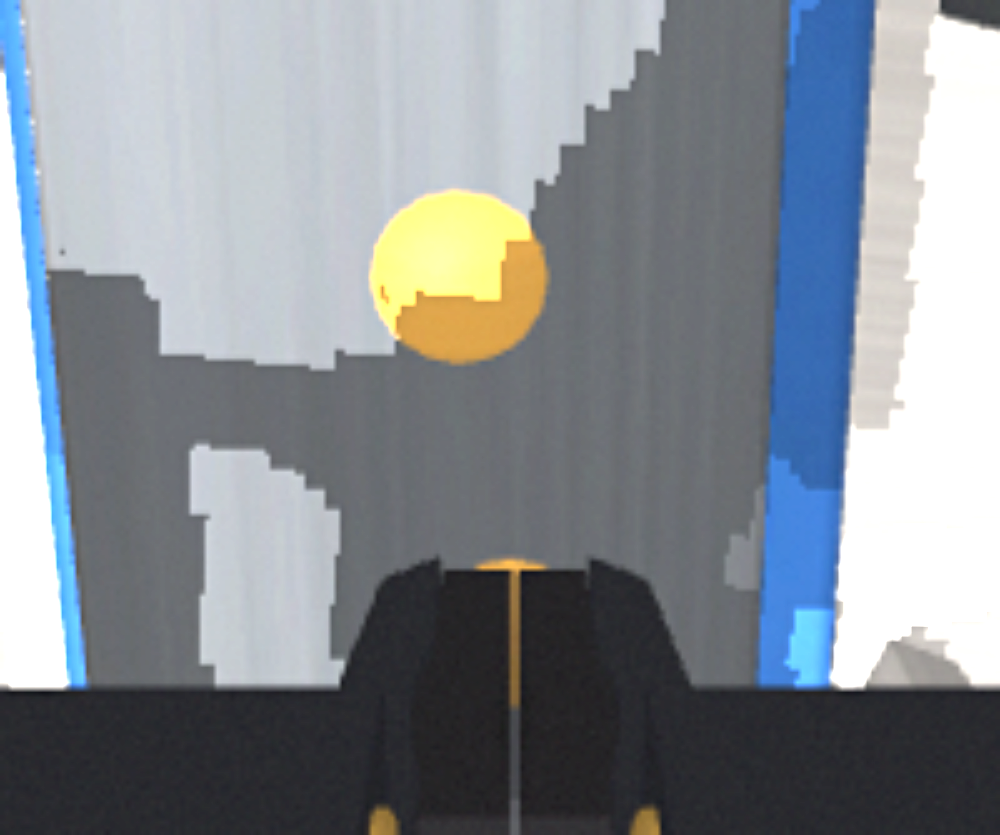

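The tips are centred on rivet 3 at 1.8 N. On to rivet 4.

Call:
play_rows(targets=[[[-3, -0.7, 0], [0, 0, 0]], [[-5, -1.2, 0], [0, 0, 0]], [[-5, -1.3, 0], [0, 0, 0]], [[-5, -1.3, 0], [0, 0, 0]], [[-5, -1.3, 0], [0, 0, 0]], [[-5, -1.3, 0], [0, 0, 0]], [[-5, -1.3, 0], [0, 0, 0]], [[-5, -1.3, 0], [0, 0, 0]], [[-1.2, -0.3, 0], [0, 0, 0]], [[0, 0, 0], [0, 0, 0]], [[0, 0, 0], [0, 0, 0]]])

```text
time_s: 18.58
tool_pos: [536.1, -5.9, 62.2]
orientation: [-0.061, 0.998, -0.0, -0.0]
force: [0.1, -0.6, 2.4]
opening: 0.7
```

```bash
python3 fm.py 8 14
```

```text
tool_pos [536.153  -5.937  62.216]
force [-1.127 -0.906  1.603]
wrist_torque [-0.09   0.183 -0.008]
18.975 [(array([222.203125, 184.846875]), np.int32(320)), (array([251.9 , 236.05]), np.int32(40))]
```

View pics/w14.png

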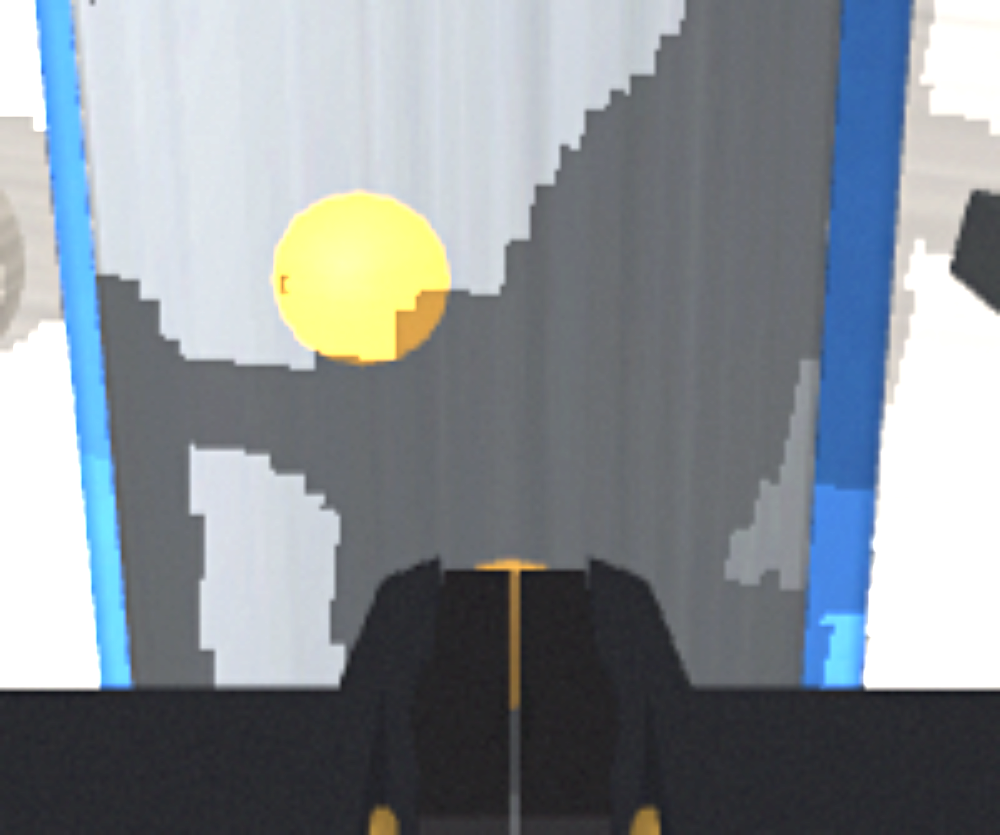

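The tips are centred on rivet 4 at 1.6 N. On to rivet 5, (-37, -20.5) away.

Call:
play_rows(targets=[[[-3, -1.7, 0], [0, 0, 0]], [[-4.5, -2.5, 0], [0, 0, 0]], [[-4.5, -2.5, 0], [0, 0, 0]], [[-4.5, -2.5, 0], [0, 0, 0]], [[-4.5, -2.5, 0], [0, 0, 0]], [[-4.5, -2.5, 0], [0, 0, 0]], [[-4.5, -2.5, 0], [0, 0, 0]], [[-4.5, -2.5, 0], [0, 0, 0]], [[-2.5, -1.3, 0], [0, 0, 0]], [[0, 0, 0], [0, 0, 0]], [[0, 0, 0], [0, 0, 0]]])

```text
time_s: 20.35
tool_pos: [499.1, -26.5, 62.2]
orientation: [-0.061, 0.998, -0.0, -0.0]
force: [-0.9, 0.1, 2.2]
opening: 0.8
```

```bash
python3 fm.py 8 15
```

```text
tool_pos [499.188 -26.411  62.245]
force [-1.278 -0.955  2.029]
wrist_torque [-0.113  0.193  0.002]
20.75 [(array([252.59677419, 234.48387097]), np.int32(62))]
```

View pics/w15.png

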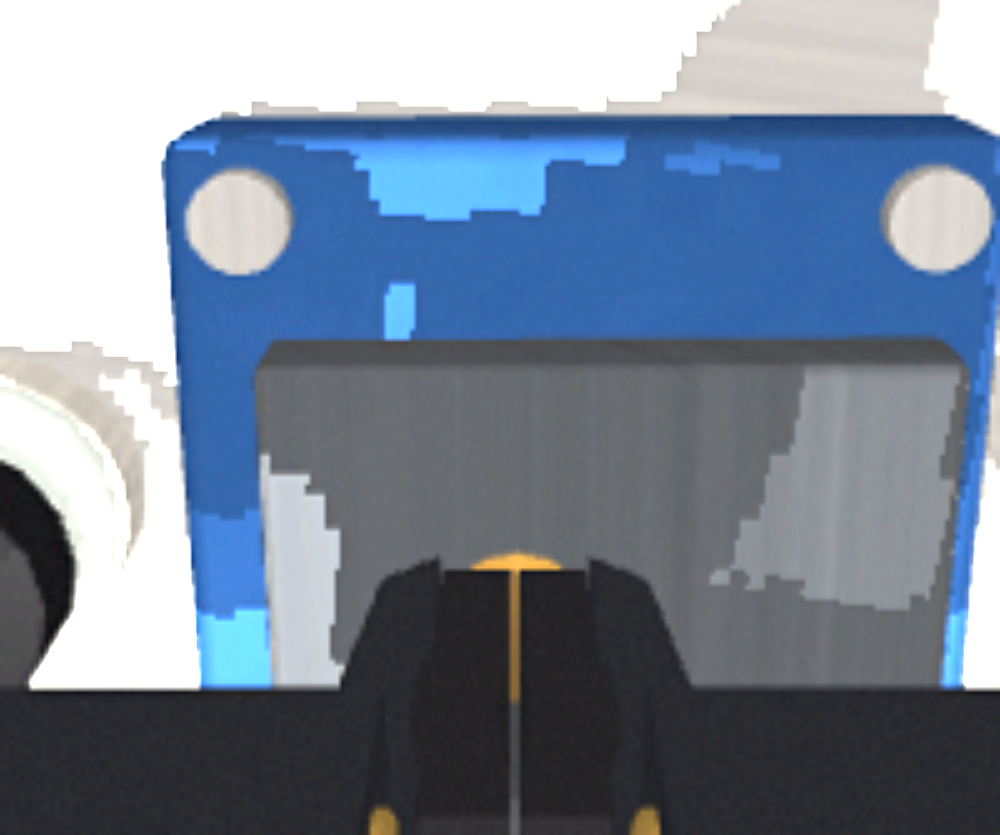

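The tips are on rivet 5 at 2.0 N. Now I draw clear, straight up.

Call:
play_rows(targets=[[[0, 0, 2], [0, 0, 0]], [[0, 0, 4], [0, 0, 0]], [[0, 0, 8], [0, 0, 0]], [[0, 0, 12], [0, 0, 0]], [[0, 0, 15], [0, 0, 0]], [[0, 0, 20], [0, 0, 0]], [[0, 0, 20], [0, 0, 0]], [[0, 0, 15], [0, 0, 0]], [[0, 0, 5], [0, 0, 0]], [[0, 0, 0], [0, 0, 0]], [[0, 0, 0], [0, 0, 0]], [[0, 0, 0], [0, 0, 0]]])

```text
time_s: 22.25
tool_pos: [499.1, -26.4, 162.8]
orientation: [-0.061, 0.998, 0.0, -0.0]
force: [-0.1, -0.8, -0.1]
opening: 0.1
```

Run:
```python
from h import *
f=grab_frame("scene"); cv2.imwrite("pics/scene16.png",f["img"])
a=cv2.imread("pics/scene0.png"); b=f["img"]
for n,(x,y,w,h) in dict(jar=(215,205,28,32),block=(232,242,28,30),punch_b=(302,212,14,20),hammer=(65,185,80,70),screwdriver=(345,130,35,50),iron=(385,172,36,38)).items():
    print(n,np.abs(a[y:y+h,x:x+w].astype(int)-b[y:y+h,x:x+w]).mean().round(1))
s=sense();print(s["time_s"],s["tool_pos"],s["force"])
```

```text
jar 7.7
block 7.0
punch_b 7.4
hammer 8.8
screwdriver 8.6
iron 8.7
22.3 [499.15994053 -26.39709829 162.94973271] [ 0.25583594 -0.87520813 -0.48774834]
```

View pics/scene16.png

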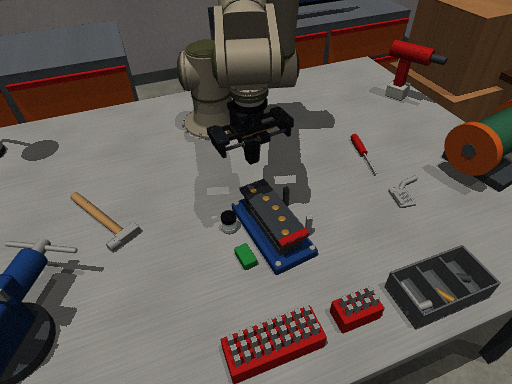

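The arm is clear and everything is where it stood, so I'm handing in.

```bash
python3 -c "
from station import *
print(sign_off())"
```

```text
the job is handed in; nothing more can be done
None
```

I ran the shut fingertips along all five rivets, from the red end to the other, then lifted straight up and handed the job in at about 22 s. No verdict was reported.

- **Contact:** Mean vertical force while resting on rivets 1 to 5 was 2.3, 2.1, 1.8, 1.6 and 2.0 N. At 1.4 mm per newton that is about 2–3 mm of plate travel, well short of the stops. The wrist pictures showed the tips centred on every rivet. Between rivets I have no force reading.
- **Final checks:** The fingers were about 100 mm above the plate with no force beyond sensor noise. The loose parts looked unmoved in the last scene picture. In a before/after comparison, the six parts I compared differed by only 7–9 grey levels, about evenly. I checked the dark punch by eye only.
- **What disagreed:** The shut fingertips end about 24 mm behind the nominal TCP: contact came at a TCP height near 64 mm instead of the 89 mm I expected. I found this by creeping down with averaged force and the cameras. I also measured a steady sideways drag of about 1–1.5 N on rivets 2 to 5, which I put down to friction.

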